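# Unhook the tube rack from the mixer's spring finger and set it on the magnet base

### The arm

A 7-joint arm with a two-finger parallel gripper is mounted at the origin on the work surface. World frame = base frame: x ahead of the robot, y to its left, z up, the work surface at z = 0. Lengths are in m, angles in degrees, forces in N, time in s.
With the tool pointing down it reaches from about 0.425 to 0.875 m from the base axis. Payload 4.7 kg.
Tool frame: the origin (TCP) lies midway between the tips of the shut fingers; the grasp point (between the pads) lies 19 mm behind it; z points along the fingers, y is the direction in which the jaws open and shut (so a half turn about z gives the same grasp; the last joint's range is limited). The gripper opens to 87 mm and grips with 3 to 60 N. Pads are 19 mm wide; open, the fingers measure 117 mm over their backs; the gripper's body (75 mm by 190 mm) begins 51 mm behind the grasp point.
Start: joints at [77.24, 18.392, -4.016, 83.108, 1.295, 78.541, -3.26], TCP at [0.152, -0.632, 0.223] pointing down, gripper open.
Joint ranges: [-163.93, 163.93], [-17.29, 119.83], [-79.2, 71.16], [3.27, 140.29], [-89.18, 269.18], [5.43, 117.66], [-154.24, 154.24]. Speed limits (degrees/s): [147.25, 147.25, 180, 180, 180, 180, 180].

### API

Orientations are given as [roll, pitch, yaw] about the fixed x, y, z axes, in that order (R = Rz(yaw) Ry(pitch) Rx(roll)).
In Python, from cell import env gives the robot as it stands. The module is installed in compiled form; this text tells all that it offers.
- The arm moves only by the tool servo_tool, never from a script. Its argument "plan" is a list of rows, each a list of 3 entries, a list of its own where there are three numbers: the opening, from 0 (shut) to 1 (fully open), then the shift along the tool's x, y, z in cm, then the turn, a rotation vector about the tool's x, y, z in degrees. A call has 1 to 20 rows; each row shifts and turns the pose as measured when the row begins, along the tool's axes as they then stand; what a row does not reach is not made up. A row lasts 1/12 s, in which the tool goes at most 41.7 mm and 7.16 degrees, less where a joint would pass 70% of its speed; a pose out of reach is approached as far as the arm can. A call is refused whole if a number of a shift passes 4.17 or a number of a turn 7.16, either way. A call with a gripper value outside its range is refused whole. The fingers move at their own pace and stop on an object; "force" is the grip in N (left out, the last holds). Time passes only in rows, so rows that do not move let the fingers close. It gives the time, the measured TCP pose, the force and the opening at its end, in the units of the state.
- env.get_obs(): the state, without advancing time (a new reading comes with each control period).
- env.read_camera(name): name is "scene" or "top" or "wrist"; returns a dict with "image" (400x640x3 uint8, blue, green, red), "fx", "fy", "cx", "cy" (pixels), "rvec" (rotation vector, rad) and "tvec" (3), from world to camera coordinates, as OpenCV has them; the wrist camera has in their place "T_tool_cam" (4x4, takes a point from camera to tool coordinates, whose origin is the TCP and whose axes are the flange's). Camera axes: x right, y down, z forward; pixel columns grow to the right and rows downward; lengths in m; the calibration is good to about 2 mm. A picture is of the moment at which its call begins: read the wrist's pose just before it. There is no depth.
- env.sign_off(): hands the job in, once; it reports no verdict.
The state is a dict: "time_s": time; "qpos": joint angles; "joint_velocities": joint speeds; "effort": joint torques, N m; "tool_pos": TCP position; "tool_rot": TCP orientation; "force": force on the tool from outside, world axes, zero at the start; "wrist_torque": the same for the moment, N m; "grip_width": finger opening in m.
Only numpy, scipy, OpenCV 4.12 (cv2) and the standard library are available. Lean on these libraries where they do the work, as an engineer would, in place of code of your own. Each camera call takes 0.05 s, during which the arm holds its last target. There are 200 camera calls.

### The job

The beads are mixed: free the microtube rack on the orbital mixer: by its knob, lift the spring-loaded hold-down finger clear, swing it about a quarter turn aside, to the side where nothing tall stands, and let it down there. Then draw the rack out from under the fixed lip at its other end and set it down flat between the rails of the empty magnet base, either way round. Keep the rack upright, do not shift it before the finger is aside, do not drop it, and leave everything else where it stands.

Things in the scene. Friction and masses are not known exactly. Their poses are not given: they have to be found in the camera images.
- mixer: Bench-top orbital mixer, fixed, 250 x 208 mm; the flat top of its aluminium platform (244 x 202 mm) is 85 mm above its underside. Origin: centre of the underside; x along its length, from the control panel to the finger post; z up. The rack sits at x = -25 mm, y = 0, along x, on the platform between side guides 6 mm high (y = 28 to 33 mm either side, x from -60 to +10 mm).
- lip (a point): Middle of the lower edge of the mixer's fixed steel lip (44 mm wide, 4 mm thick), 8.5 mm above the platform at the mixer's x = -81.5 mm. It reaches 5 to 6 mm over the foot of the rack, with 2.5 mm of air: the rack cannot rise there until drawn about 8 to 13 mm towards the post (mixer's +x), where 45 mm are free once the finger is aside.
- post (a point): Top of the nut on the finger's upright post, 52 mm above the platform, at the mixer's x = +95 mm, y = 0; on the axis about which the finger turns. An open coil spring round the post presses the finger down.
- finger_lift (a joint): Height of the finger on its post, m: about 0 as it presses on the rack's foot, -0.0015 on its lower stop when nothing is beneath, +0.016 fully up. The spring presses it down with about 6 N at 0 and 9 N fully up. A nib under the tip stands 4.5 mm deep in a notch in the rack's foot: lift more than 5 mm (10 mm is comfortable) before turning.
- finger_turn (a joint): Swivel of the finger about its vertical post, rad; light friction, it stays where left. 0: it points along the mixer's -x, over the rack. Positive is anticlockwise from above, the tip going towards the mixer's -y; negative towards +y. Stops at -1.7 and +1.7; a quarter turn is 1.57, and beyond 1.2 either way counts as aside.
- finger_knob (a point): Centre of the top of the finger's black round knob: plain upright cylinder 14 mm in diameter, 28 mm tall, 35 mm from the post axis. While the finger presses the rack its top is 40 mm and the finger's upper face 12 mm above the platform. The finger is a steel bar 18 mm wide, 6 mm thick, reaching 70 mm from the post axis; hub of 22 mm diameter at the post.
- finger_tip (a point): Point on the finger's underside at the nib, 64 mm from the post axis; 6 mm above the platform while it presses the rack.
- rack: White plastic rack of ten capped microtubes held on the mixer, about 0.14 kg. Origin: centre of the underside; x lengthwise, z up. Foot 124 x 52 mm, 6 mm thick, with a notch 12 mm wide, 11 mm deep in the middle of each end. On it a block 96 x 44 mm with plain upright sides from 6 to 38 mm above the underside, to be gripped across the 44 mm; tube caps up to 46 mm.
- free_base: The empty magnet base, fixed: aluminium plate 148 x 70 mm. Origin: centre of the underside; x lengthwise. Its floor is 8 mm above the underside; rails 5 mm higher stand at y = 29 to 34 mm either side and x = 65.5 to 71.5 mm at both ends, leaving the rack's foot about 3 mm of play all round.
- used_base: The other magnet base, fixed, just like the empty one and about 95 mm beside it on a grey mat; a rack stands on it. Origin: centre of the underside.
- used_rack: Bystander: a rack like the first, standing on the other magnet base. Origin: centre of the underside.
- tube: Bystander: capped 50 ml tube, 34 mm in diameter at the cap, 114 mm tall, standing loose on the mixer's platform beside the finger post, at about x = +90 mm and y = +80 or -80 mm in the mixer's frame. Origin: centre of the underside.
- stir_bar: Bystander: white stir bar 25 x 8 x 8 mm, lying on the mixer's platform on the other side of the finger post from the tube. Origin: centre of the underside.
- bottle: Bystander: reagent bottle, 68 mm in diameter, 190 mm tall, standing on the bench between the mixer and the magnet bases. Origin: centre of the underside.

How it is judged (in metres and radians):
On the way, in this order (a step that is already met when the one before it is completed fails the run):
1. the finger is lifted more than 5 mm, its nib out of the notch, still over the rack (turned less than 0.3 rad); the rack has not moved more than 10 mm (value of joint finger_lift above 0.005 m and value of joint finger_turn between -0.3 and 0.3 rad and distance of rack from where it was at the start of the episode below 0.01 m), for 0.1 s.
2. the finger is swung aside by more than 1.2 rad and let down again (lift under 2 mm); the rack has still not moved more than 10 mm ((value of joint finger_turn above 1.2 rad or value of joint finger_turn below -1.2 rad) and value of joint finger_lift below 0.002 m and distance of rack from where it was at the start of the episode below 0.01 m), for 0.2 s.
3. the rack is drawn out from under the lip, along the platform (more than 5 mm towards the post, less than 15 mm above the platform) (x of rack in the frame of mixer above -0.0195 m and z of rack in the frame of mixer below 0.1 m), for 0.05 s.
4. the rack is lifted more than 30 mm off the mixer's platform (z of rack in the frame of mixer above 0.115 m), for 0.1 s.
At the end, for the whole second after the job is handed in: The rack stands flat on the empty magnet base, between its rails (centre within 8 mm along and across, underside within 2.5 mm of the floor, lengthwise within 0.12 rad, either way round), released and at rest; the finger is still more than 1.2 rad aside and let down (lift under 2 mm) (x of rack in the frame of free_base between -0.008 and 0.008 m and y of rack in the frame of free_base between -0.008 and 0.008 m and z of rack in the frame of free_base below 0.0105 m and angle between rack's own z axis and vertical below 0.05 rad and angle between the x axis of rack and the x axis of free_base, either way round below 0.12 rad and contact force between rack and the fingers below 0.1 N and linear speed of rack below 0.02 m/s and (value of joint finger_turn above 1.2 rad or value of joint finger_turn below -1.2 rad) and value of joint finger_lift below 0.002 m); the robot touches nothing.
It fails at once if the rack is tipped more than 0.5 rad (angle between rack's own z axis and vertical above 0.5 rad).
It fails at once if the rack is dropped: it falls free, touching nothing, more than 20 mm above both the mixer's platform and the empty base's floor (z of rack in the frame of mixer above 0.105 m and z of rack in the frame of free_base above 0.028 m and contact force between rack and anything else below 0.01 N).
It fails at once if the bottle or the 50 ml tube is moved more than 15 mm or tipped more than 0.5 rad (distance of any of bottle, tube from where it was at the start of the episode above 0.015 m or angle between any of bottle, tube's own z axis and vertical above 0.5 rad).
It fails at once if the stir bar or the other rack is moved more than 15 mm or tipped more than 0.5 rad (distance of any of stir_bar, used_rack from where it was at the start of the episode above 0.015 m or angle between any of stir_bar, used_rack's own z axis and vertical above 0.5 rad).
It also fails if it takes over 59 s, if anything falls off the work surface, if the arm or the gripper's body presses on something with over 40 N, if the wrist force passes 120 N, or if a joint passes its speed limit or range.

## Working session

There is one attempt and no reset: what is moved stays moved. The work goes in short steps, Python scripts to look and compute and a tool call to move; the robot and the scene stay as the last step left them, time stands still between calls to the robot, and variables do not carry over. Pictures are saved under pics/ and viewed, about 8 in all and at most 12, crops included, and the job is handed in when it is done.

Besides the shell and the picture viewer there is one more tool, called after "Emit:" as name([rows], argument=value, ...), one row to a line, values as JSON. servo_tool: Moves the arm, as the interface text tells. Its arguments: {"type":"object","properties":{"plan":{"type":"array"},"force":{"type":"number"}},"required":["plan"]}

```bash
mkdir -p pics
cat > h.py <<'E'
import numpy as np, cv2
from cell import env
def P(c):
    R,_=cv2.Rodrigues(np.array(c["rvec"],float)); t=np.array(c["tvec"],float).reshape(3); return R,t
def ray(c,u,v,z):
    R,t=P(c); o=-R.T@t; d=R.T@np.array([(u-c["cx"])/c["fx"],(v-c["cy"])/c["fy"],1.]); return o+d*(z-o[2])/d[2]
def proj(c,p):
    R,t=P(c); q=R@np.array(p)+t; return c["fx"]*q[0]/q[2]+c["cx"],c["fy"]*q[1]/q[2]+c["cy"]
E
python3 - <<'E'
from h import *
for n in("top","scene"):
    c=env.read_camera(n); cv2.imwrite(f"pics/{n}0.png",c["image"]); R,t=P(c); print(n,c["fx"],c["cx"],c["cy"],-R.T@t,R.round(2).tolist())
o=env.get_obs(); print({k:np.round(v,3).tolist() for k,v in o.items()})
E
```

```text
top 461.56971379533 326.1822546918196 203.5774254683973 [ 0.40316263 -0.00588223  1.21125908] [[0.03, -1.0, -0.02], [-0.99, -0.02, -0.15], [0.15, 0.03, -0.99]]
scene 426.24629784128626 321.53136996947484 199.0401275084648 [0.81457836 0.47397271 0.8853732 ] [[-0.88, 0.47, -0.0], [0.39, 0.74, -0.55], [-0.26, -0.49, -0.83]]
{'time_s': 0.1, 'qpos': [77.239, 18.437, -4.016, 83.169, 1.296, 78.538, -3.261], 'joint_velocities': [0.058, -0.055, 0.057, -0.11, 0.083, -0.131, 0.026], 'effort': [-0.001, -49.257, -0.406, -31.34, -0.064, 0.039, 0.0], 'tool_pos': [0.152, -0.631, 0.222], 'tool_rot': [-179.902, 0.007, 13.57], 'force': [0.163, 0.191, -0.546], 'wrist_torque': [0.0, 0.027, -0.033], 'grip_width': 0.087}
```

View pics/top0.png

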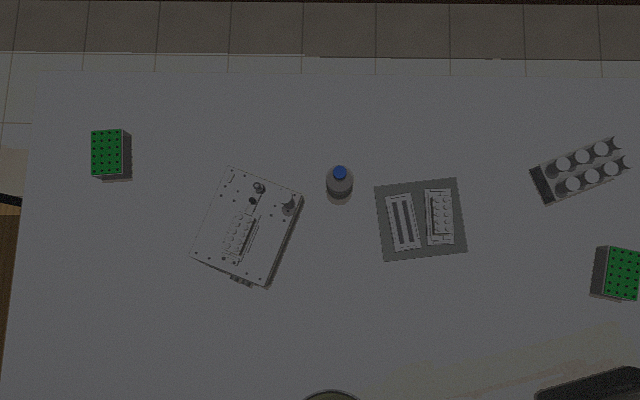

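View pics/scene0.png

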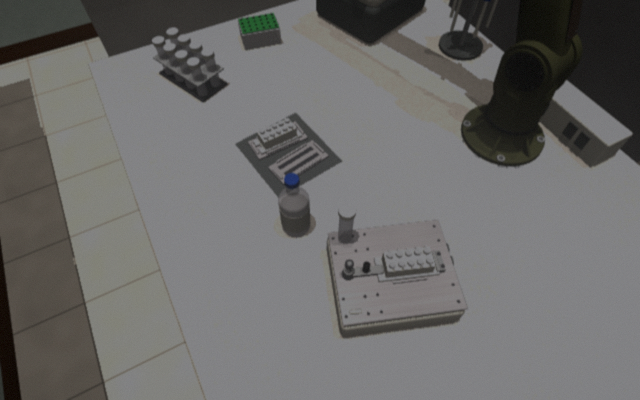

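Run:
```python
from h import *
a=cv2.imread("pics/top0.png"); b=cv2.imread("pics/scene0.png")
def cr(i,x,y,w,h,s):
    return cv2.resize(np.clip(i[y:y+h,x:x+w].astype(float)*1.7,0,255).astype(np.uint8),None,fx=s,fy=s,interpolation=cv2.INTER_CUBIC)
cv2.imwrite("pics/t1.png",np.hstack([cr(a,180,155,130,140,4),cv2.copyMakeBorder(cr(a,370,170,70,100,4),0,160,0,0,cv2.BORDER_CONSTANT)]))
cv2.imwrite("pics/s1.png",cr(b,320,195,155,145,4) )
```

```text
(no output)
```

View pics/t1.png

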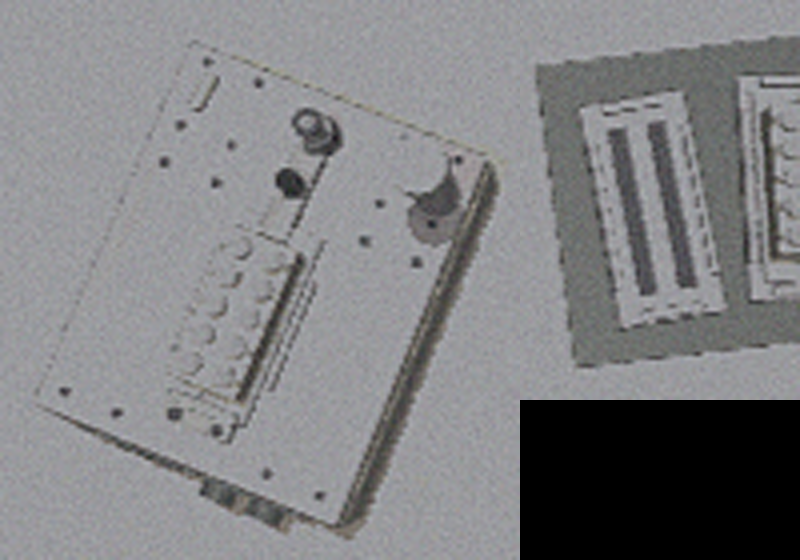

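View pics/s1.png

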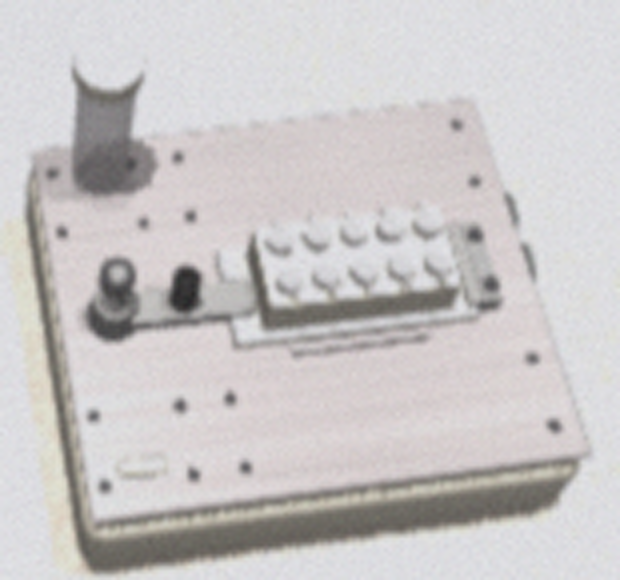

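The top view shows the mixer with platform corners at crop (193,41), (492,155), (338,525) and (38,402). The knob is at (290,183) and the post at (313,125). The tube stands on the mixer's -y side and the stir bar on +y, so the finger must swing to +y (negative turn). The empty base is the left one, with corners around (583,108) to (724,310).

Run:
```python
from h import *
ct=env.read_camera("top"); cs=env.read_camera("scene")
T=lambda x,y:(180+x/4,155+y/4); S=lambda x,y:(320+x/4,195+y/4); B=lambda x,y:(370+(x-520)/4,170+y/4)
def fit(pts,name,L,W):
    # order: +x+y, +x-y, -x-y, -x+y
    p=np.array(pts)[:,:2]; c=p.mean(0); d=(p[0]+p[1]-p[2]-p[3]); print(name,c.round(4),"yaw",np.degrees(np.arctan2(d[1],d[0])).round(2),"L",np.linalg.norm(d).round(4)/2,"W",np.linalg.norm(p[0]+p[3]-p[1]-p[2]).round(4)/2); return c,np.arctan2(d[1],d[0])
a=fit([ray(ct,*T(*q),.085) for q in[(193,41),(492,155),(338,525),(38,402)]],"mixT",.244,.202)
b=fit([ray(cs,*S(*q),.085) for q in[(95,525),(33,155),(475,98),(590,455)]],"mixS",.244,.202)
fit([ray(ct,*B(*q),.010) for q in[(583,108),(684,90),(724,310),(622,327)]],"baseT",.148,.07)
for n,(c,y) in (("T",a),("S",b)):
    R=np.array([[np.cos(y),-np.sin(y)],[np.sin(y),np.cos(y)]])
    for nm,x,yy,z in(("knob",60,0,.111),("rack",-25,0,.123),("post",95,0,.137)):
        w=c+R@np.array([x,yy])/1000; print(n,nm,w.round(4),"top px",((np.array(proj(ct,[*w,z]))-[180,155])*4).round(),"sc px",((np.array(proj(cs,[*w,z]))-[320,195])*4).round())
print("knob T@.125",ray(ct,*T(290,182),.120),"S",ray(cs,*S(186,288),.111), "postS",ray(cs,*S(118,268),.134),"postT",ray(ct,*T(312,122),.135))
print("base scene px of corners predicted later; bottle",ray(ct,339.5,173,.19))
b=cv2.imread("pics/scene0.png")[110:200,230:345]; cv2.imwrite("pics/s2.png",cv2.resize(np.clip(b*1.6,0,255).astype(np.uint8),None,fx=6,fy=6,interpolation=cv2.INTER_CUBIC))
```

```text
mixT [0.5167 0.22  ] yaw -20.22 L 0.2428 W 0.201
mixS [0.515  0.2266] yaw -19.91 L 0.2427 W 0.2005
baseT [ 0.5401 -0.1754] yaw 10.16 L 0.14555 W 0.06715
T knob [0.573  0.1993] top px [296. 182.] sc px [177. 281.]
T rack [0.4932 0.2287] top px [236. 310.] sc px [349. 249.]
T post [0.6058 0.1872] top px [311. 121.] sc px [109. 267.]
S knob [0.5715 0.2061] top px [284. 184.] sc px [186. 291.]
S rack [0.4915 0.2351] top px [226. 313.] sc px [359. 257.]
S post [0.6044 0.1942] top px [299. 123.] sc px [119. 277.]
knob T@.125 [0.57124875 0.20107661 0.12      ] S [0.57097573 0.20486228 0.111     ] postS [0.60163714 0.18851043 0.134     ] postT [0.60535367 0.18686082 0.135     ]
base scene px of corners predicted later; bottle [ 0.62755679 -0.00643809  0.19      ]
```

View pics/s2.png

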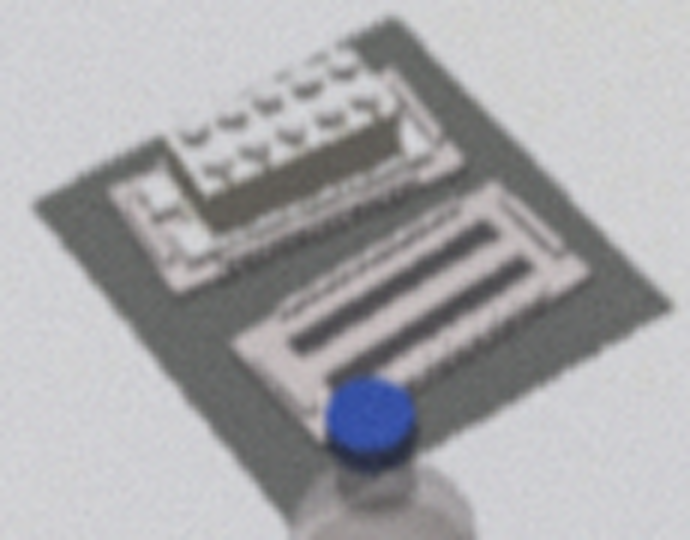

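Emit:
servo_tool([
  [0.4,[2,0,-2.5],[0,0,-1.8]],
  [0.4,[3.8,0,-1.5],[0,0,-3.5]],
  [0.4,[4.1,0,-1.0],[0,0,-3.7]],
  [0.4,[4.1,0,-0.5],[0,0,-3.7]],
  [0.4,[4.1,0,-0.5],[0,0,-3.7]],
  [0.4,[4.1,0.2,0],[0,0,-3.7]],
  [0.4,[4.1,0.4,0],[0,0,-3.7]],
  [0.4,[4.1,0.4,0],[0,0,-3.7]],
  [0.4,[4.1,0.4,0],[0,0,-3.7]],
  [0.4,[4.1,0.4,0],[0,0,-3.7]],
  [0.4,[4.1,0.4,0],[0,0,-3.7]],
  [0.4,[4.1,0.4,0],[0,0,-3.7]],
  [0.4,[4.1,0.4,0],[0,0,-3.7]],
  [0.4,[2,0,0],[0,0,-2]],
  [0.4,[0,0,0],[0,0,0]],
])

```text
time_s: 1.45
tool_pos: [0.5922, -0.3447, 0.2754]
tool_rot: [-179.4, -0.3, 63.1]
force: [0.2, 0.8, 0.2]
grip_width: 0.0347
```

Emit:
servo_tool([
  [0.4,[2.8,-2.7,-1],[0,0,-2]],
  [0.4,[2.8,-2.7,-1],[0,0,-2]],
  [0.4,[2.8,-2.7,-1],[0,0,-2]],
  [0.4,[2.5,-2.4,0],[0,0,-2]],
  [0.4,[0,0,0],[0,0,0]],
  [0.4,[0,0,0],[0,0,0]],
])

```text
time_s: 1.95
tool_pos: [0.5357, -0.2066, 0.3024]
tool_rot: [-179.0, -0.1, 71.0]
force: [-0.1, -0.8, -0.0]
grip_width: 0.0349
```

```bash
cat >> h.py <<'E'
from scipy.spatial.transform import Rotation as Ro
def wrist(fn=None):
    o=env.get_obs(); c=env.read_camera("wrist"); T=np.eye(4); T[:3,:3]=Ro.from_euler("xyz",o["tool_rot"],degrees=True).as_matrix(); T[:3,3]=o["tool_pos"]
    M=np.linalg.inv(T@np.array(c["T_tool_cam"])); c["rvec"]=cv2.Rodrigues(M[:3,:3])[0]; c["tvec"]=M[:3,3]
    if fn: cv2.imwrite(fn,c["image"])
    return c,o
E
python3 - <<'E'
from h import *
import pickle
c,o=wrist("pics/w1.png"); pickle.dump(c,open("w1.pkl","wb")); print(o["tool_pos"],o["tool_rot"],o["qpos"],np.round(c["T_tool_cam"],3).tolist(),c["fx"])
E
```

```text
[ 0.53569983 -0.20655299  0.30241859] [-1.79002632e+02 -1.39251240e-01  7.09718910e+01] [ 43.28286493  10.20463797 -28.49481676  85.26703787   4.64928649
  86.74268169  -4.2040303 ] [[-0.001, -0.954, -0.299, 0.082], [1.0, -0.0, -0.001, -0.0], [0.001, -0.299, 0.954, -0.162], [0.0, 0.0, 0.0, 1.0]] 333.7074431549042
```

View pics/w1.png

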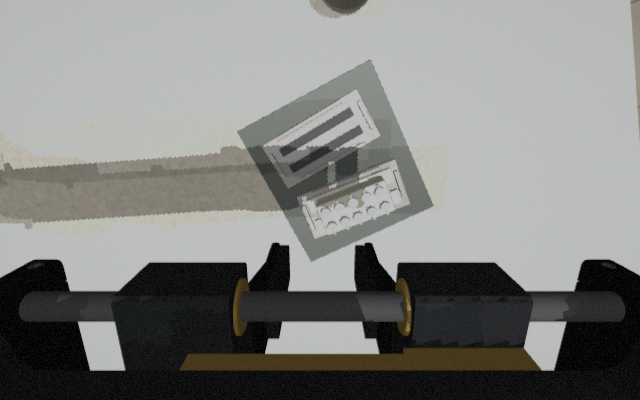

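Wrist view: the empty base is at around (325,140), the used one below it, and the bottle top at (343,0). I'll take a crop for corners.

Run:
```python
from h import *
a=cv2.imread("pics/w1.png")[80:200,255:390]; cv2.imwrite("pics/w1c.png",cv2.resize(np.clip(a*1.2,0,255).astype(np.uint8),None,fx=5,fy=5,interpolation=cv2.INTER_CUBIC))
```

```text
(no output)
```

View pics/w1c.png

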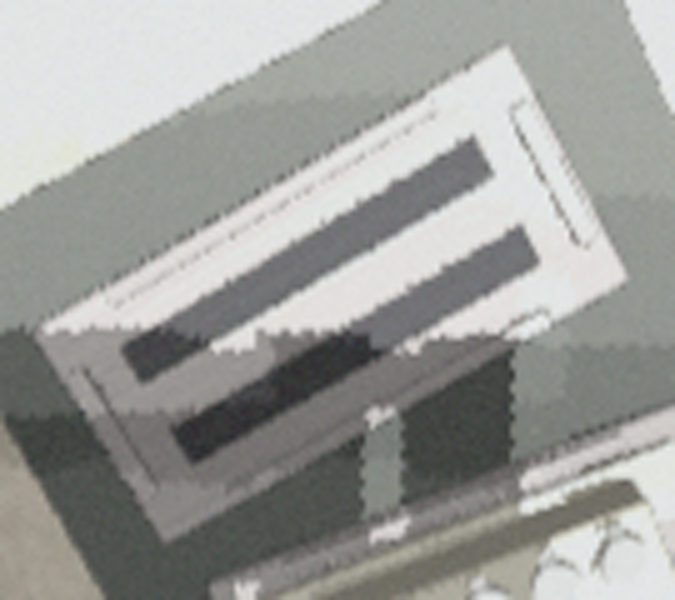

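Run:
```python
from h import *
import pickle
c=pickle.load(open("w1.pkl","rb"))
W=lambda q,z:ray(c,255+q[0]/5,80+q[1]/5,z)[:2]
p=np.array([W(q,.008) for q in[(508,45),(625,278),(168,542),(38,328)]])
print(p.round(4),p.mean(0),[np.linalg.norm(p[i]-p[i-1]).round(4) for i in range(4)])
d=p[0]+p[1]-p[2]-p[3]; print("yaw",np.degrees(np.arctan2(d[1],d[0])))
s=np.array([W(q,.008) for q in[(475,137),(493,172),(147,382),(122,347),(522,226),(541,261),(195,465),(170,430)]]); d=s[0]+s[1]+s[4]+s[5]-s[2]-s[3]-s[6]-s[7]
print("strips",s.mean(0),np.degrees(np.arctan2(d[1],d[0])))
cs=env.read_camera("scene"); q=[ray(cs,230+x/6,110+y/6,.008)[:2] for x,y in((230,342),(590,270))]; print("scene",np.mean(q,0))
```

```text
[[ 0.6043 -0.1274]
 [ 0.6163 -0.1942]
 [ 0.474  -0.2229]
 [ 0.4618 -0.1552]] [ 0.53911447 -0.17492963] [np.float64(0.1452), np.float64(0.0678), np.float64(0.1452), np.float64(0.0688)]
yaw 11.223616566141406
strips [ 0.53904318 -0.17517613] 11.355249395351878
scene [ 0.53805628 -0.17289352]
```

Emit:
servo_tool([
  [0.4,[3.3,-0.45,0.3],[0,0,-4.7]],
  [0.4,[3.3,-0.2,0],[0,0,-4.7]],
  [0.4,[3.3,0.1,0],[0,0,-4.7]],
  [0.4,[3.3,0.35,0],[0,0,-4.7]],
  [0.4,[3.25,0.6,0],[0,0,-4.7]],
  [0.4,[3.2,0.9,0],[0,0,-4.7]],
  [0.4,[3.1,1.1,0],[0,0,-4.7]],
  [0.4,[3.0,1.4,0],[0,0,-4.7]],
  [0.4,[2.9,1.65,0],[0,0,-4.7]],
  [0.4,[2.7,1.85,0.5],[0,0,-4.7]],
  [0.4,[2.6,2.1,1],[0,0,-4.7]],
  [0.4,[0,0,1],[0,0,0]],
  [0.4,[0,0,0],[0,0,0]],
  [0.4,[0,0,0],[0,0,0]],
])

```text
time_s: 3.22
tool_pos: [0.6117, 0.1555, 0.2687]
tool_rot: [-179.5, -1.4, 124.3]
force: [1.3, -0.8, 0.8]
grip_width: 0.0346
```

Run:
```python
from h import *
import pickle
c,o=wrist("pics/w2.png"); pickle.dump(c,open("w2.pkl","wb")); print(o["tool_pos"],o["tool_rot"],o["qpos"])
```

```text
[0.61170162 0.15553817 0.26873582] [-179.46731281   -1.44470089  124.28527355] [ 18.29676995  21.48681273 -45.48975003  79.75318757  13.83825094
  85.72497103   7.91528283]
```

View pics/w2.png

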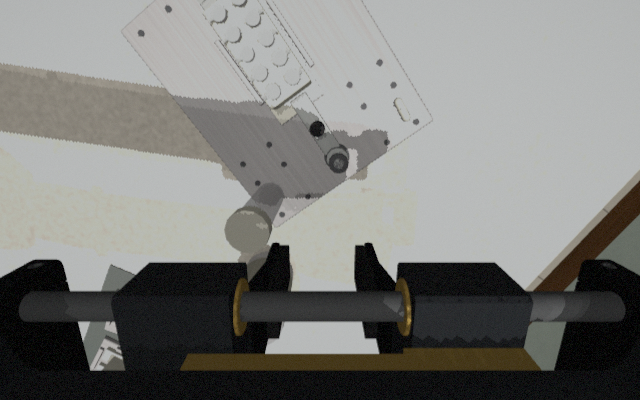

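Run:
```python
from h import *
import pickle
c=pickle.load(open("w2.pkl","rb"))
g=c["image"].max(2); m=(g[110:180,295:360]<45).astype(np.uint8)
n,l,s,ce=cv2.connectedComponentsWithStats(m)
for i in range(1,n):
    if s[i,4]>15: print(s[i]+[295,110,0,0,0],ce[i]+[295,110])
print("\n".join("".join("#" if x<45 else "+" if x<80 else "." for x in r) for r in g[116:172,306:352]))
```

```text
[310 121  14  16 150] [316.02       128.45333333]
..............................................
..............................................
..............................................
..............................................
..............................................
.........++##+................................
.......+#######+..............................
......+#########+.............................
.....+###########+............................
.....#############............................
....+###########+#............................
....###########+++............................
....###########++++...........................
...+############+++...........................
...+############++............................
...+###########+++............................
....+#########++++............................
....+##########+++............................
.....+##########+.............................
......+########++.............................
.......++.+##++...............................
............+.................................
................
[... 881 characters left out ...]
...............++....++++++++++++++++.....
...................++...+++++++++++++++++.....
...................++..+++++++...+++++++++....
...................++..++++++....+++++++++....
....................+..++++++....+..++++++....
....................+..+++++.........+++++....
....................++.+++++........++++++....
.....................++++++++........+++++....
......................++++++..++.....+++++....
.......................+++++.+++....++++++....
........................+++++++....++++++.....
........................+++++++++.+++++++.....
.........................+++++++++++++++......
..........................++++++++++++++......
...........................++++++++++++.......
```

Run:
```python
from h import *
import pickle
c=pickle.load(open("w2.pkl","rb"))
k=ray(c,316.3,128.7,.125); p=ray(c,338.5,161,.137); print(k,p,np.linalg.norm((k-p)[:2]),np.degrees(np.arctan2(*(p-k)[1::-1])))
for q in((121,31),(433,121)): print(ray(c,*q,.085))
```

```text
[0.57076299 0.20320366 0.125     ] [0.60263585 0.1917878  0.137     ] 0.03385559127664537 -19.705933325253948
[0.36711311 0.17147293 0.085     ]
[0.66406614 0.27348343 0.085     ]
```

```bash
cat > go.py <<'E'
import sys
from h import *
x,y,z,yaw=map(float,sys.argv[1:5]); o=env.get_obs()
R=Ro.from_euler("xyz",o["tool_rot"],degrees=True); D=Ro.from_euler("xyz",[180,0,yaw],degrees=True)
print("pos",np.round(o["tool_pos"],4),"rot",np.round(o["tool_rot"],2),"F",np.round(o["force"],1),"w",o["grip_width"],"q",np.round(o["qpos"]).tolist())
print("shift cm",(R.inv().apply(np.array([x,y,z])-o["tool_pos"])*100).round(2),"turn",(R.inv()*D).as_rotvec(degrees=True).round(2))
E
python3 go.py 0.571 0.203 0.24 125
```

```text
pos [0.6118 0.1543 0.2685] rot [-179.43   -1.41  124.19] F [-0.4 -0.8  0.6] w 0.03494798689717154 q [18.0, 21.0, -45.0, 80.0, 14.0, 86.0, 8.0]
shift cm [ 6.25 -0.61  3.01] turn [-0.57 -1.41 -0.8 ]
```

Emit:
servo_tool([
  [0.4,[2.2,-0.2,1],[-0.5,-1.4,-0.8]],
  [0.4,[2.2,-0.2,1],[0,0,0]],
  [0.4,[2.0,-0.2,1],[0,0,0]],
  [0.4,[0,0,0],[0,0,0]],
  [0.4,[0,0,0],[0,0,0]],
  [0.4,[0,0,0],[0,0,0]],
])

```text
time_s: 3.77
tool_pos: [0.5748, 0.1936, 0.2407]
tool_rot: [179.9, 0.4, 123.9]
force: [0.6, -0.1, 1.3]
grip_width: 0.0347
```

```bash
python3 go.py 0.571 0.203 0.14 125
```

```text
pos [0.5748 0.1936 0.2407] rot [179.92   0.41 123.86] F [ 0.6 -0.1  1.3] w 0.03469861223191697 q [17.0, 18.0, -47.0, 87.0, 14.0, 81.0, 3.0]
shift cm [ 1.07  0.2  10.06] turn [ 0.07  0.41 -1.14]
```

Emit:
servo_tool([
  [0.4,[0.6,0.1,2.5],[0,0.4,-1.1]],
  [0.4,[0.5,0.1,2.5],[0,0,0]],
  [0.4,[0.2,0,2.5],[0,0,0]],
  [0.4,[0,0,2.5],[0,0,0]],
  [0.4,[0,0,0.5],[0,0,0]],
  [0.4,[0,0,0],[0,0,0]],
])

```text
time_s: 4.27
tool_pos: [0.5802, 0.1955, 0.1383]
tool_rot: [179.3, 0.5, 124.0]
force: [0.3, -0.0, 0.7]
grip_width: 0.0349
```

```bash
python3 go.py 0.571 0.203 0.101 125
```

```text
pos [0.5802 0.1955 0.1383] rot [179.35   0.47 123.95] F [ 0.3 -0.   0.7] w 0.03492966357914226 q [15.0, 22.0, -45.0, 94.0, 17.0, 70.0, 0.0]
shift cm [ 1.16 -0.38  3.72] turn [ 0.65  0.48 -1.05]
```

Emit:
servo_tool([
  [0.4,[1.0,-0.3,0],[0.6,0.4,-1]],
  [0.4,[0.3,-0.1,0],[0,0,0]],
  [0.4,[0,0,0],[0,0,0]],
  [0.4,[0,0,0],[0,0,0]],
])

```text
time_s: 4.6
tool_pos: [0.5722, 0.2035, 0.1431]
tool_rot: [179.7, 0.2, 124.8]
force: [-0.6, 0.5, 0.5]
grip_width: 0.0348
```

```bash
python3 go.py 0.571 0.203 0.101 125
```

```text
pos [0.5722 0.2035 0.1431] rot [1.7971e+02 1.5000e-01 1.2480e+02] F [-0.6  0.5  0.5] w 0.03476356092547971 q [15.0, 22.0, -46.0, 94.0, 17.0, 70.0, 0.0]
shift cm [ 0.04 -0.15  4.21] turn [ 0.29  0.15 -0.2 ]
```

Descend with smaller steps and look with the wrist camera.

Emit:
servo_tool([
  [0.4,[0.1,-0.1,1.2],[0.2,0.1,0]],
  [0.4,[0.1,0,1.2],[0,0,0]],
  [0.4,[0.1,0,1.0],[0,0,0]],
  [0.4,[0.1,0,0.5],[0,0,0]],
  [0.4,[0,0,0.2],[0,0,0]],
  [0.4,[0,0,0],[0,0,0]],
])

```text
time_s: 5.1
tool_pos: [0.5697, 0.2071, 0.0994]
tool_rot: [179.8, 0.1, 124.8]
force: [0.2, 0.8, 0.3]
grip_width: 0.0348
```

```bash
python3 go.py 0.571 0.203 0.101 125; python3 -c "
from h import *
wrist('pics/w3.png')"
```

```text
pos [0.5697 0.2071 0.0994] rot [1.7979e+02 1.4000e-01 1.2484e+02] F [0.2 0.8 0.3] w 0.034828299592263384 q [14.0, 24.0, -45.0, 97.0, 19.0, 66.0, -1.0]
shift cm [-0.41 -0.12 -0.16] turn [ 0.21  0.14 -0.16]
```

View pics/w3.png

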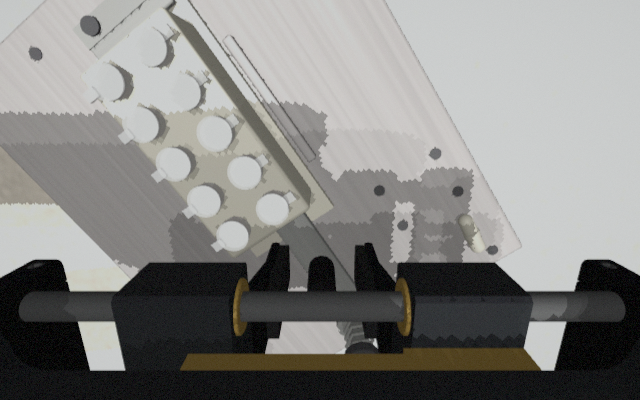

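The knob is centred between the fingers at (320,270), so I'll make a small correction and close.

Emit:
servo_tool([
  [0.4,[-0.4,-0.05,-0.15],[0.2,0.1,0]],
  [0.4,[-0.1,0,0],[0,0,0]],
  [0.0,[0,0,0],[0,0,0]],
  [0.0,[0,0,0],[0,0,0]],
  [0.0,[0,0,0],[0,0,0]],
  [0.0,[0,0,0],[0,0,0]],
  [0.0,[0,0,0],[0,0,0]],
], force=40)

```text
time_s: 5.73
tool_pos: [0.5734, 0.202, 0.1027]
tool_rot: [179.9, 0.1, 124.8]
force: [-1.5, -1.1, 0.7]
grip_width: 0.0126
```

```bash
python3 go.py 0.571 0.203 0.112 125
```

```text
pos [0.5734 0.202  0.1027] rot [1.7993e+02 7.0000e-02 1.2478e+02] F [-1.5 -1.1  0.7] w 0.012578825382154962 q [14.0, 24.0, -45.0, 96.0, 19.0, 67.0, -1.0]
shift cm [ 0.22 -0.14 -0.93] turn [ 0.07  0.07 -0.22]
```

Emit:
servo_tool([
  [0.0,[0,0,-0.3],[0,0,0]],
  [0.0,[0,0,-0.4],[0,0,0]],
  [0.0,[0,0,-0.5],[0,0,0]],
  [0.0,[0,0,-0.4],[0,0,0]],
  [0.0,[0,0,0],[0,0,0]],
  [0.0,[0,0,0],[0,0,0]],
])

```text
time_s: 6.23
tool_pos: [0.5731, 0.2017, 0.1161]
tool_rot: [179.9, -0.0, 124.8]
force: [2.9, 1.2, -8.8]
grip_width: 0.0123
```

```bash
python3 go.py 0.571 0.203 0.113 125;python3 -c "
from h import *
wrist('pics/w4.png')"
```

```text
pos [0.5731 0.2017 0.1161] rot [ 1.7994e+02 -2.0000e-02  1.2483e+02] F [ 2.9  1.2 -8.8] w 0.012339230549143742 q [15.0, 24.0, -45.0, 96.0, 18.0, 68.0, -0.0]
shift cm [ 0.23 -0.09  0.31] turn [ 0.06 -0.02 -0.17]
```

View pics/w4.png

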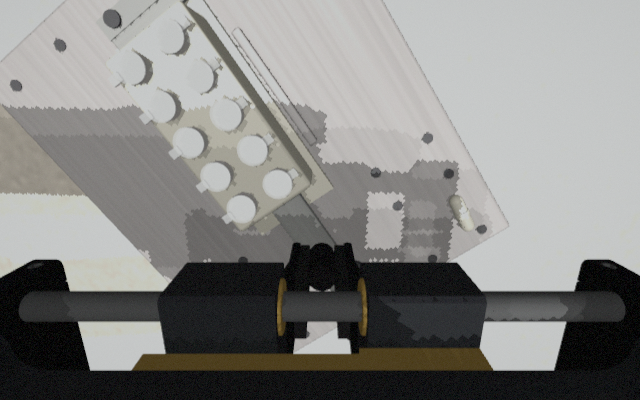

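Run:
```python
from h import *
for f in("w3","w4"):
    g=cv2.imread(f"pics/{f}.png").max(2)
    print("\n".join(str(r)+" "+"".join("#" if x<28 else "+" if x<45 else "-" if x<80 else "." for x in g[r,285:360]) for r in range(236,298,1)))
c,o=wrist()
print(c["cx"],c["cy"],o["tool_pos"])
for p in([.571,.203,.1384],[.567,.210,.1384]): print(proj(c,p))
# pad tip/edge projections in tool frame
T=np.linalg.inv(np.array(c["T_tool_cam"]))
for p in([.0095,.0063,0],[.0095,.0063,-.019],[-.0095,.0063,0],[.0095,.0063,-.038]):
    q=T@np.array(p+[1]); print(p,c["fx"]*q[0]/q[2]+c["cx"],c["fy"]*q[1]/q[2]+c["cy"])
```

```text
236 ...................................--......................................
237 ....................................-......................................
238 .....................................--....................................
239 .....................................--....................................
240 ......................................-....................................
241 .......................................-...................................
242 .......................................--..................................
243 ........................................--.................................
244 .........................................--................................
245 ----......................................-...........................-----
246 ####......................................--..........................-####
247 ####-......................................-..........................+###+
248 ####-.......................................--........................+####
249 ####-.......................................--..........
[... 8559 characters left out ...]
++-+--+----+---+-+--
295 ---------+-----+-----------------+-------------------+--------------++-----
296 ---------------------------------------------------------------------------
297 ---------------------------------------------------------------------------
321.6385443960818 205.10005084666682 [0.57310053 0.20164177 0.11607404]
(np.float64(321.01607874847184), np.float64(279.1358395381759))
(np.float64(322.5314733656634), np.float64(263.77362426575746))
[0.0095, 0.0063, 0] 334.7799147800485 245.6013908171506
[0.0095, 0.0063, -0.019] 336.23011180859214 262.1350987570462
[-0.0095, 0.0063, 0] 334.39963791268684 277.55577657169846
[0.0095, 0.0063, -0.038] 338.05518589615707 282.94278304996897
```

Emit:
servo_tool([
  [0.0,[0.16,0.24,0],[0,0,5]],
  [0.0,[0.16,0.24,0],[0,0,5]],
  [0.0,[0.16,0.24,0],[0,0,5]],
  [0.0,[0.16,0.24,0],[0,0,5]],
  [0.0,[0.16,0.24,0],[0,0,5]],
  [0.0,[0.16,0.24,0],[0,0,5]],
  [0.0,[0,0,0],[0,0,0]],
  [0.0,[0,0,0],[0,0,0]],
])

```text
time_s: 7.0
tool_pos: [0.5835, 0.2161, 0.1142]
tool_rot: [180.0, -0.0, 93.6]
force: [3.3, 0.5, -8.3]
grip_width: 0.0129
```

```bash
cat > arc.py <<'E'
import sys
from h import *
# target for finger turned by a deg (cw) about post, starting TCP offset
a=float(sys.argv[1]); z=float(sys.argv[2]); post=np.array([.6039,.191]); d=np.array([.5731,.2017])-post
t=np.radians(-a); n=post+np.array([[np.cos(t),-np.sin(t)],[np.sin(t),np.cos(t)]])@d
print("target",n); import subprocess; print(subprocess.run(["python3","go.py",str(n[0]),str(n[1]),str(z),str(124.8-a)],capture_output=True,text=True).stdout)
o=env.get_obs(); dd=np.array(o["tool_pos"][:2])-post; print("turned",-np.degrees(np.arctan2(dd[1],dd[0])-np.arctan2(d[1],d[0])),"radius",np.linalg.norm(dd),np.linalg.norm(d))
E
python3 arc.py 55 .114
```

```text
target [0.59499877 0.22236715]
pos [0.5835 0.2161 0.1142] rot [ 1.7996e+02 -5.0000e-02  9.3610e+01] F [ 3.3  0.5 -8.3] w 0.012858082452796146 q [9.0, 24.0, -39.0, 94.0, 16.0, 68.0, -31.0]
shift cm [0.55 1.19 0.02] turn [ 0.03 -0.06 23.81]

this script no longer has the robotException ignored in: <_io.TextIOWrapper mode='rw' encoding='UTF-8'>
Traceback (most recent call last):
BrokenPipeError: [Errno 32] Broken pipe
```

Emit:
servo_tool([
  [0.0,[0.16,0.24,0],[0,0,5]],
  [0.0,[0.16,0.24,0],[0,0,5]],
  [0.0,[0.16,0.24,0],[0,0,5]],
  [0.0,[0.16,0.24,0],[0,0,5]],
  [0.0,[0.16,0.24,0],[0,0,5]],
  [0.0,[0.16,0.24,0],[0,0,5]],
  [0.0,[0.16,0.24,0],[0,0,5]],
  [0.0,[0.16,0.24,0],[0,0,5]],
  [0.0,[0.16,0.24,0],[0,0,5]],
  [0.0,[0.16,0.24,0],[0,0,5]],
  [0.0,[0.16,0.24,0],[0,0,5]],
  [0.0,[0,0,0],[0,0,0]],
  [0.0,[0,0,0],[0,0,0]],
])

```text
time_s: 8.08
tool_pos: [0.6142, 0.2221, 0.1121]
tool_rot: [-179.9, -0.1, 38.0]
force: [3.4, 0.1, -7.9]
grip_width: 0.0126
```

```bash
sed -i 's/^print("target",n).*/print("target",n)/' arc.py; python3 arc.py 88 .114; python3 go.py 0.606 .2233 .101 37
```

```text
target [0.61351858 0.22215466]
turned 89.12541989629113 radius 0.03275513069148203 0.03260567435278706
pos [0.6142 0.2221 0.1121] rot [-1.7989e+02 -8.0000e-02  3.8000e+01] F [ 3.4  0.1 -7.9] w 0.012552907979643323 q [0.0, 25.0, -29.0, 89.0, 13.0, 68.0, -83.0]
shift cm [-0.57 -0.6   1.11] turn [-0.11 -0.08  1.  ]
```

Run:
```python
from h import *
import pickle
c=pickle.load(open("w2.pkl","rb")); ct=env.read_camera("top")
y=np.radians(-20); R=np.array([[np.cos(y),-np.sin(y)],[np.sin(y),np.cos(y)]]); m=np.array([.5155,.2228])
f=lambda p:(R.T@(p[:2]-m)*1000).round(1)
for q in((394,96),(409,119),(402,108)): print(f(ray(c,*q,.093)))
for q in((218,77),(200,108),(207,93)): print("T",f(ray(ct,180+q[0]/4,155+q[1]/4,.093)))
```

```text
[78.4 78. ]
[105.2  78.4]
[92.4 78.4]
T [106.6  72.4]
T [84.5 75.2]
T [94.8 74.8]
```

Run:
```python
from h import *
import pickle
c,o=wrist("pics/w5.png"); pickle.dump(c,open("w5.pkl","wb"))
y=np.radians(-20); R=np.array([[np.cos(y),-np.sin(y)],[np.sin(y),np.cos(y)]]); m=np.array([.5155,.2228])
for x,yy,z in((95,70,.107),(93,77,.093)): print(proj(c,[*(m+R@[x/1000,yy/1000]),z]))
i=c["image"]; i=np.clip(i*1.5,0,255).astype(np.uint8)[60:300,200:460]; cv2.imwrite("pics/w5c.png",cv2.resize(i,None,fx=2.5,fy=2.5,interpolation=cv2.INTER_CUBIC))
```

```text
(np.float64(288.53732319057826), np.float64(199.5699005316745))
(np.float64(281.03505709204467), np.float64(184.14332600099584))
```

View pics/w5c.png

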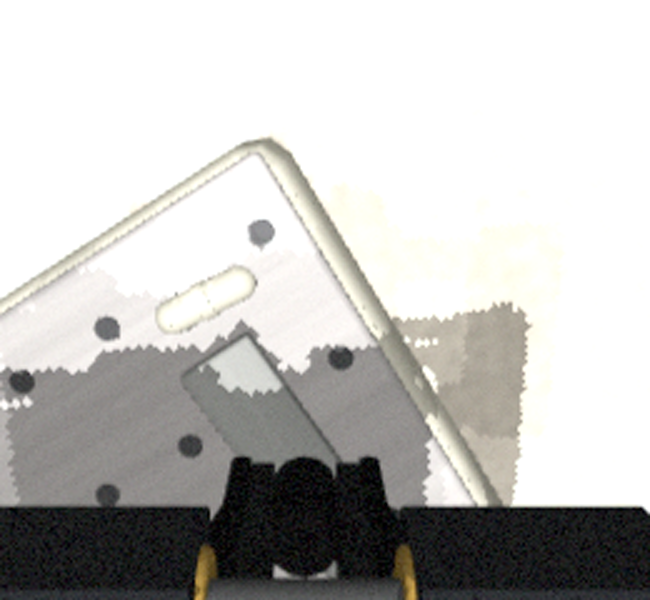

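The stir bar at crop (205,300) clears the finger's tip edge (185,375)–(250,335), with about 6 mm left after lowering. I'll let the finger down and release.

Emit:
servo_tool([
  [0.0,[0,0,0.3],[0,0,0]],
  [0.0,[0,0,0.3],[0,0,0]],
  [0.0,[0,0,0.3],[0,0,0]],
  [0.0,[0,0,0.15],[0,0,0]],
  [0.0,[0,0,0],[0,0,0]],
  [0.0,[0,0,0],[0,0,0]],
])

```text
time_s: 8.68
tool_pos: [0.614, 0.2222, 0.1022]
tool_rot: [-179.9, -0.1, 38.3]
force: [2.4, 2.1, -6.5]
grip_width: 0.0127
```

Emit:
servo_tool([
  [0.35,[0,0,0],[0,0,0]],
  [0.35,[0,0,0],[0,0,0]],
  [0.35,[0,0,0],[0,0,0]],
  [0.35,[0,0,-1],[0,0,0]],
  [0.35,[0,0,-3],[0,0,0]],
  [0.35,[0,0,-4],[0,0,0]],
  [0.35,[0,0,-4],[0,0,0]],
  [0.35,[0,0,-2],[0,0,0]],
  [0.35,[0,0,0],[0,0,0]],
  [0.35,[0,0,0],[0,0,0]],
])

```text
time_s: 9.52
tool_pos: [0.6116, 0.2235, 0.2576]
tool_rot: [-179.9, -0.2, 38.4]
force: [0.7, -0.2, -0.8]
grip_width: 0.0305
```

```bash
python3 go.py 0.492 0.2313 0.24 160
python3 - <<'E'
from h import *
c,o=wrist("pics/w6.png")
E
```

```text
pos [0.6116 0.2235 0.2576] rot [-179.85   -0.2    38.39] F [ 0.7 -0.2 -0.8] w 0.030465749779811778 q [0.0, 20.0, -30.0, 79.0, 10.0, 83.0, -81.0]
shift cm [-8.9  -8.03  1.75] turn [   0.13   -0.28 -121.61]
```

Emit:
servo_tool([
  [0.7,[-2.5,-2.5,0],[0,0,-7]],
  [0.7,[-2.5,-2.5,0],[0,0,-7]],
  [0.7,[-2.0,-2.0,0],[0,0,-7]],
  [0.7,[0,0,0],[0,0,-7]],
  [0.7,[0,0,0],[0,0,-7]],
  [0.7,[0,0,0],[0,0,-7]],
  [0.7,[0,0,0],[0,0,-7]],
  [0.7,[0,0,0],[0,0,-7]],
  [0.7,[0,0,0],[0,0,-7]],
  [0.7,[0,0,0],[0,0,-7]],
  [0.7,[0,0,0],[0,0,-7]],
  [0.7,[0,0,0],[0,0,-7]],
  [0.7,[0,0,0],[0,0,-7]],
  [0.7,[0,0,0],[0,0,-7]],
  [0.7,[0,0,0],[0,0,-7]],
  [0.7,[0,0,0],[0,0,-7]],
  [0.7,[0,0,0],[0,0,-5]],
  [0.7,[0,0,0],[0,0,0]],
  [0.7,[0,0,0],[0,0,0]],
])

```text
time_s: 11.15
tool_pos: [0.4908, 0.2155, 0.2273]
tool_rot: [-178.3, -2.3, 158.0]
force: [-0.8, 0.4, -1.0]
grip_width: 0.0608
```

```bash
python3 go.py 0.492 0.2313 0.24 160
```

```text
pos [0.4908 0.2155 0.2273] rot [-178.26   -2.28  158.  ] F [-0.8  0.4 -1. ] w 0.06077125117549362 q [13.0, 10.0, -43.0, 95.0, 6.0, 80.0, 36.0]
shift cm [ 0.53  1.47 -1.29] turn [-1.7  -2.31 -1.97]
```

Run:
```python
from h import *
c,o=wrist()
T=np.eye(4); T[:3,:3]=Ro.from_euler("xyz",[179.79,.14,124.84],degrees=True).as_matrix(); T[:3,3]=[.5697,.2071,.0994]
M=np.linalg.inv(T@np.array(c["T_tool_cam"])); c["rvec"]=cv2.Rodrigues(M[:3,:3])[0]; c["tvec"]=M[:3,3]
q=[(155,48),(110,82),(188,90),(142,125),(215,134),(174,164),(246,172),(204,201),(273,209),(232,236)]
p=np.array([ray(c,*k,.131)[:2] for k in q]); print(p.mean(0)); d=(p[8]+p[9]-p[0]-p[1]); print(np.degrees(np.arctan2(d[1],d[0])),np.linalg.norm(d)/2)
```

```text
[0.49202516 0.23232439]
-22.075559933719774 0.07247374885276
```

Emit:
servo_tool([
  [0.7,[0.4,1.4,-0.5],[-1.7,-2.3,-2]],
  [0.7,[0,0,0],[0,0,0]],
  [0.7,[0,0,0],[0,0,0]],
])

```text
time_s: 11.45
tool_pos: [0.4921, 0.2288, 0.2303]
tool_rot: [-179.9, -0.1, 159.6]
force: [0.8, -0.4, 0.8]
grip_width: 0.0609
```

```bash
python3 go.py 0.492 0.2313 0.15 160
```

```text
pos [0.4921 0.2288 0.2303] rot [-1.7988e+02 -1.1000e-01  1.5965e+02] F [ 0.8 -0.4  0.8] w 0.06087178124102948 q [12.0, 9.0, -44.0, 96.0, 6.0, 78.0, 37.0]
shift cm [0.08 0.25 8.03] turn [-0.12 -0.11 -0.35]
```

Emit:
servo_tool([
  [0.7,[0.1,0.2,2.5],[-0.1,-0.1,0]],
  [0.7,[0,0.1,2.5],[0,0,0]],
  [0.7,[0,0,2],[0,0,0]],
  [0.7,[0,0,0.8],[0,0,0]],
  [0.7,[0,0,0],[0,0,0]],
  [0.7,[0,0,0],[0,0,0]],
])

```text
time_s: 11.95
tool_pos: [0.4935, 0.2292, 0.15]
tool_rot: [-179.8, -0.1, 159.0]
force: [0.5, -0.6, -0.1]
grip_width: 0.061
```

```bash
python3 go.py 0.492 0.2318 0.097 159.7
```

```text
pos [0.4935 0.2292 0.15  ] rot [-1.7980e+02 -6.0000e-02  1.5899e+02] F [ 0.5 -0.6 -0.1] w 0.06104933700680505 q [11.0, 13.0, -43.0, 102.0, 9.0, 69.0, 34.0]
shift cm [0.23 0.2  5.3 ] turn [-0.2  -0.06 -0.71]
```

Emit:
servo_tool([
  [0.7,[0.2,0.2,1],[-0.2,0,-0.7]],
  [0.7,[0.1,0.1,1.5],[0,0,0]],
  [0.7,[0,0.05,1.3],[0,0,0]],
  [0.7,[0,0.05,0.8],[0,0,0]],
  [0.7,[0,0,0.3],[0,0,0]],
  [0.7,[0,0,0],[0,0,0]],
  [0.7,[0,0,0],[0,0,0]],
])

```text
time_s: 12.53
tool_pos: [0.4954, 0.2353, 0.1017]
tool_rot: [179.7, 0.2, 159.7]
force: [0.4, -0.6, 0.2]
grip_width: 0.0609
```

```bash
python3 go.py 0.492 0.2318 0.096 159.7
```

```text
pos [0.4954 0.2353 0.1017] rot [179.73   0.24 159.66] F [ 0.4 -0.6  0.2] w 0.06092453443403971 q [10.0, 16.0, -43.0, 105.0, 12.0, 63.0, 32.0]
shift cm [ 0.2  -0.45  0.57] turn [ 0.27  0.24 -0.04]
```

Emit:
servo_tool([
  [0.7,[0.2,-0.4,0.3],[0.2,0.2,0]],
  [0.7,[0,-0.05,0.15],[0,0,0]],
  [0.7,[0,0,0],[0,0,0]],
  [0.4,[0,0,0],[0,0,0]],
  [0.4,[0,0,0],[0,0,0]],
  [0.4,[0,0,0],[0,0,0]],
  [0.4,[0,0,0],[0,0,0]],
], force=10)

```text
time_s: 13.12
tool_pos: [0.4931, 0.2317, 0.099]
tool_rot: [179.9, 0.2, 159.6]
force: [0.7, -0.8, -1.6]
grip_width: 0.0441
```

```bash
python3 go.py 0.492 0.2318 0.096 159.7
```

```text
pos [0.4931 0.2317 0.099 ] rot [179.85   0.2  159.63] F [ 0.7 -0.8 -1.6] w 0.044109090209732305 q [10.0, 16.0, -43.0, 106.0, 12.0, 63.0, 32.0]
shift cm [ 0.11 -0.03  0.3 ] turn [ 0.15  0.2  -0.07]
```

Emit:
servo_tool([
  [0.4,[0,0,0],[0,0,0]],
  [0.4,[0,0,0],[0,0,0]],
  [0.4,[-0.4,0,0],[0,0,0]],
  [0.4,[-0.6,0,0],[0,0,0]],
  [0.4,[-0.6,0,0],[0,0,0]],
  [0.4,[-0.4,0,0],[0,0,0]],
  [0.4,[0,0,0],[0,0,0]],
  [0.4,[0,0,0],[0,0,0]],
], force=30)

```text
time_s: 13.78
tool_pos: [0.5135, 0.2245, 0.099]
tool_rot: [179.8, 0.1, 159.6]
force: [-2.2, 0.8, 0.8]
grip_width: 0.0439
```

```bash
python3 go.py 0.513 0.224 0.0985 159.7
```

```text
pos [0.5135 0.2245 0.099 ] rot [1.7985e+02 1.1000e-01 1.5964e+02] F [-2.2  0.8  0.8] w 0.04389544358988614 q [10.0, 18.0, -42.0, 103.0, 13.0, 64.0, 33.0]
shift cm [ 0.03 -0.06  0.05] turn [ 0.15  0.11 -0.06]
```

Emit:
servo_tool([
  [0.4,[0,0,-0.8],[0,0,0]],
  [0.4,[0,0,-2],[0,0,0]],
  [0.4,[0,0,-3],[0,0,0]],
  [0.4,[0,0,-3],[0,0,0]],
  [0.4,[0,0,-3],[0,0,0]],
  [0.4,[0,0,-2],[0,0,0]],
  [0.4,[0,0,0],[0,0,0]],
  [0.4,[0,0,0],[0,0,0]],
])

```text
time_s: 14.45
tool_pos: [0.5112, 0.2224, 0.2424]
tool_rot: [-179.9, -0.1, 159.7]
force: [-0.1, -0.3, -2.4]
grip_width: 0.0435
```

```bash
python3 go.py 0.45 0.05 0.25 178
```

```text
pos [0.5112 0.2224 0.2424] rot [-1.7991e+02 -8.0000e-02  1.5968e+02] F [-0.1 -0.3 -2.4] w 0.0434736737443607 q [13.0, 10.0, -44.0, 94.0, 7.0, 79.0, 38.0]
shift cm [ -0.25 -18.3   -0.73] turn [ -0.08  -0.09 -18.32]
```

Emit:
servo_tool([
  [0.4,[-0.7,-1.6,0],[0,0,-1.5]],
  [0.4,[-1.3,-3.0,0],[0,0,-2.6]],
  [0.4,[-1.15,-3.1,0],[0,0,-2.6]],
  [0.4,[-1.0,-3.15,0],[0,0,-2.6]],
  [0.4,[-0.85,-3.2,0],[0,0,-2.6]],
  [0.4,[-0.7,-3.2,0],[0,0,-2.6]],
  [0.4,[-0.55,-3.25,0],[0,0,-2.6]],
  [0.4,[-0.4,-3.3,0],[0,0,-2.6]],
  [0.4,[-0.25,-3.3,0],[0,0,-2.6]],
  [0.4,[-0.1,-3.3,0],[0,0,-2.6]],
  [0.4,[0,-3.3,0],[0,0,-2.6]],
  [0.4,[0.1,-2.5,0],[0,0,-2.6]],
  [0.4,[0.1,-1.0,0],[0,0,-1]],
  [0.4,[0,0,0],[0,0,0]],
  [0.4,[0,0,0],[0,0,0]],
])

```text
time_s: 15.7
tool_pos: [0.531, -0.1746, 0.2172]
tool_rot: [179.3, -1.8, -167.2]
force: [0.5, 1.2, -1.2]
grip_width: 0.044
```

```bash
python3 go.py 0.540 -0.175 0.12 191
```

```text
pos [ 0.531  -0.1746  0.2172] rot [ 179.31   -1.83 -167.24] F [ 0.5  1.2 -1.2] w 0.04401342933279463 q [41.0, 11.0, -29.0, 94.0, 5.0, 78.0, 114.0]
shift cm [-1.17 -0.35  9.68] turn [ 0.66 -1.84  1.75]
```

Emit:
servo_tool([
  [0.4,[-0.9,-0.3,1],[0.6,-1.8,1.7]],
  [0.4,[0,0,2],[0,0,0]],
  [0.4,[0,0,2],[0,0,0]],
  [0.4,[0,0,2],[0,0,0]],
  [0.4,[0,0,1],[0,0,0]],
  [0.4,[0,0,0],[0,0,0]],
  [0.4,[0,0,0],[0,0,0]],
])

```text
time_s: 16.28
tool_pos: [0.539, -0.1634, 0.1307]
tool_rot: [179.6, -0.1, -168.5]
force: [-0.1, 0.5, 0.6]
grip_width: 0.0435
```

```bash
python3 go.py 0.540 -0.175 0.05 191
```

```text
pos [ 0.539  -0.1634  0.1307] rot [ 1.7961e+02 -1.5000e-01 -1.6853e+02] F [-0.1  0.5  0.6] w 0.04349302855864565 q [40.0, 14.0, -29.0, 101.0, 7.0, 67.0, 110.0]
shift cm [ 0.11 -1.21  8.06] turn [ 0.39 -0.15  0.47]
```

Emit:
servo_tool([
  [0.4,[0.1,-1.0,1],[0.3,-0.1,0.4]],
  [0.4,[0,-0.3,2],[0,0,0]],
  [0.4,[0,-0.1,2],[0,0,0]],
  [0.4,[0,-0.1,1.5],[0,0,0]],
  [0.4,[0,0,0.6],[0,0,0]],
  [0.4,[0,0,0],[0,0,0]],
  [0.4,[0,0,0],[0,0,0]],
])

```text
time_s: 16.87
tool_pos: [0.5468, -0.1822, 0.0622]
tool_rot: [-179.6, 0.6, -169.0]
force: [-0.2, 0.3, -0.7]
grip_width: 0.0442
```

```bash
python3 go.py 0.540 -0.175 0.022 191
python3 - <<'E'
from h import *
import pickle
c,o=wrist("pics/w7.png"); pickle.dump((c,o),open("w7.pkl","wb")); t=env.read_camera("top"); cv2.imwrite("pics/t7.png",t["image"])
a=cv2.resize(c["image"][60:300,140:500],None,fx=1.6,fy=1.6,interpolation=cv2.INTER_CUBIC)
b=cv2.resize(np.clip(t["image"][165:270,368:470]*1.7,0,255).astype(np.uint8),(210,216),interpolation=cv2.INTER_CUBIC)
s=env.read_camera("scene")["image"]; b2=cv2.resize(np.clip(s[225:310,325:415]*1.5,0,255).astype(np.uint8),(210,168))
k=np.zeros((384,210,3),np.uint8); k[:216]=b; k[216:]=b2; cv2.imwrite("pics/w7c.png",np.hstack([a,k]))
E
```

```text
pos [ 0.5468 -0.1822  0.0622] rot [-179.55    0.57 -169.01] F [-0.2  0.3 -0.7] w 0.04419293954445538 q [39.0, 19.0, -27.0, 104.0, 10.0, 59.0, 109.0]
shift cm [0.57 0.87 4.01] turn [-0.45  0.57 -0.01]
```

View pics/w7c.png

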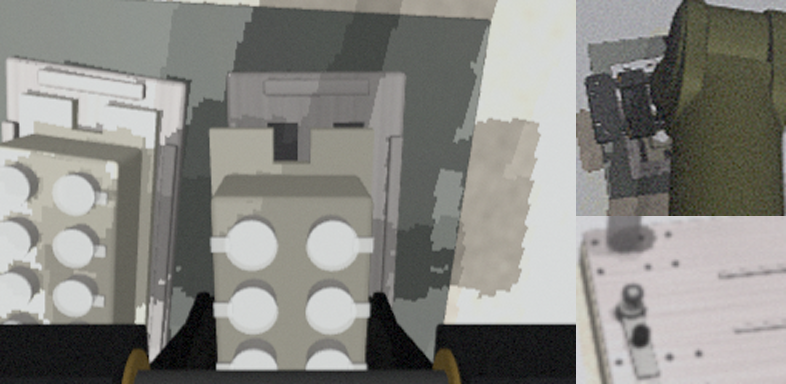

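```bash
python3 - <<'E'
from h import *
import pickle
c,o=pickle.load(open("w7.pkl","rb"))
f=lambda q,z:ray(c,140+q[0]/1.6,60+q[1]/1.6,z)[:2]
R=Ro.from_euler("xyz",o["tool_rot"],degrees=True)
a,b=f((210,128),.0542),f((372,128),.0542); d,e=f((228,73),.008),f((406,74),.008)
for n,p,q,L in(("rack",a,b,.062),("base",d,e,.074)):
    m=(p+q)/2; v=q-p; w=np.linalg.norm(v); ang=np.degrees(np.arctan2(v[1],v[0])); ax=np.array([-v[1],v[0]])/w
    if ax[0]<0: ax=-ax
    print(n,"end",m,"w",w,"axis yaw",np.degrees(np.arctan2(ax[1],ax[0])),"centre",m+ax*L)
print(o["tool_pos"])
E
python3 go.py 0.5400 -0.175 0.045 191
```

```text
rack end [ 0.48378103 -0.19431616] w 0.050813530287185764 axis yaw 11.001007612989335 centre [ 0.54464171 -0.18248494]
base end [ 0.46684057 -0.18769423] w 0.06888409020728901 axis yaw 10.647923912681106 centre [ 0.53956638 -0.17402099]
[ 0.54676509 -0.18220647  0.06218709]
pos [ 0.5473 -0.182   0.0629] rot [-179.51    0.63 -168.98] F [-0.2 -0.  -1.9] w 0.04366846356038412 q [39.0, 19.0, -27.0, 104.0, 10.0, 59.0, 109.0]
shift cm [0.6  0.85 1.78] turn [-0.49  0.63  0.02]
```

Emit:
servo_tool([
  [0.4,[0.4,0.8,0.5],[-0.5,0.6,0]],
  [0.4,[0,0.1,0.7],[0,0,0]],
  [0.4,[0,0,0.4],[0,0,0]],
  [0.4,[0,0,0],[0,0,0]],
  [0.4,[0,0,0],[0,0,0]],
])

```text
time_s: 17.43
tool_pos: [0.5428, -0.1731, 0.0478]
tool_rot: [-179.9, 0.2, -168.9]
force: [-0.1, -0.4, -2.3]
grip_width: 0.0437
```

```bash
python3 go.py 0.541 -0.1747 0.022 191
```

```text
pos [ 0.5428 -0.1731  0.0478] rot [-179.92    0.18 -168.94] F [-0.1 -0.4 -2.3] w 0.043664249161835395 q [39.0, 19.0, -27.0, 105.0, 10.0, 58.0, 108.0]
shift cm [ 0.22 -0.12  2.58] turn [-0.08  0.18  0.06]
```

Small steps down to just above the rails.

Emit:
servo_tool([
  [0.4,[0.2,-0.1,0.3],[-0.1,0.2,0]],
  [0.4,[0,0,0.4],[0,0,0]],
  [0.4,[0,0,0.4],[0,0,0]],
  [0.4,[0,0,0.2],[0,0,0]],
  [0.4,[0,0,0],[0,0,0]],
  [0.4,[0,0,0],[0,0,0]],
])

```text
time_s: 17.93
tool_pos: [0.5407, -0.1749, 0.0331]
tool_rot: [180.0, -0.1, -169.0]
force: [0.6, -0.2, -1.2]
grip_width: 0.0438
```

```bash
python3 go.py 0.541 -0.1747 0.022 191
```

```text
pos [ 0.5407 -0.1749  0.0331] rot [ 1.7997e+02 -6.0000e-02 -1.6896e+02] F [ 0.6 -0.2 -1.2] w 0.043757864704161376 q [38.0, 21.0, -27.0, 106.0, 11.0, 56.0, 108.0]
shift cm [-0.03  0.02  1.11] turn [ 0.03 -0.06  0.04]
```

Emit:
servo_tool([
  [0.4,[0,0,0.3],[0,0,0]],
  [0.4,[0,0,0.3],[0,0,0]],
  [0.4,[0,0,0.3],[0,0,0]],
  [0.4,[0,0,0.15],[0,0,0]],
  [0.4,[0,0,0],[0,0,0]],
  [0.4,[0,0,0],[0,0,0]],
])

```text
time_s: 18.43
tool_pos: [0.542, -0.1754, 0.0244]
tool_rot: [-179.9, 0.0, -169.0]
force: [0.2, 0.0, -1.5]
grip_width: 0.0442
```

```bash
python3 go.py 0.541 -0.1747 0.022 191
```

```text
pos [ 0.542  -0.1754  0.0244] rot [-1.7993e+02  2.0000e-02 -1.6898e+02] F [ 0.2  0.  -1.5] w 0.044166144162293586 q [38.0, 21.0, -27.0, 106.0, 12.0, 55.0, 107.0]
shift cm [0.08 0.09 0.24] turn [-0.07  0.02  0.02]
```

Bottom is at about 10.4 mm, inside the rails, with no contact yet. I'll continue down.

Emit:
servo_tool([
  [0.4,[0.05,0.05,0.15],[0,0,0]],
  [0.4,[0,0,0.15],[0,0,0]],
  [0.4,[0,0,0.1],[0,0,0]],
  [0.4,[0,0,0],[0,0,0]],
])

```text
time_s: 18.77
tool_pos: [0.5421, -0.1753, 0.0242]
tool_rot: [-179.8, 0.0, -169.0]
force: [0.2, 0.4, -1.5]
grip_width: 0.0436
```

```bash
python3 go.py 0.541 -0.1747 0.022 191
```

```text
pos [ 0.5421 -0.1753  0.0242] rot [-1.7984e+02  3.0000e-02 -1.6901e+02] F [ 0.2  0.4 -1.5] w 0.04356732815668624 q [38.0, 21.0, -27.0, 106.0, 12.0, 55.0, 107.0]
shift cm [0.1  0.08 0.22] turn [-0.16  0.03 -0.01]
```

Emit:
servo_tool([
  [0.4,[0,0,0.3],[0,0,0]],
  [0.4,[0,0,0.3],[0,0,0]],
  [0.4,[0,0,0],[0,0,0]],
])

```text
time_s: 19.02
tool_pos: [0.5428, -0.1754, 0.0248]
tool_rot: [-179.7, -0.1, -169.1]
force: [-0.1, -0.5, -2.2]
grip_width: 0.0433
```

```bash
python3 go.py 0.541 -0.1747 0.022 191
```

```text
pos [ 0.5428 -0.1754  0.0248] rot [-1.7972e+02 -6.0000e-02 -1.6906e+02] F [-0.1 -0.5 -2.2] w 0.04325205704971161 q [38.0, 21.0, -27.0, 106.0, 12.0, 56.0, 107.0]
shift cm [0.16 0.11 0.28] turn [-0.28 -0.06 -0.06]
```

Emit:
servo_tool([
  [0.4,[0,0,0.3],[-0.2,0,0]],
  [0.4,[0,0,0.4],[0,0,0]],
])

```text
time_s: 19.18
tool_pos: [0.5438, -0.1754, 0.0233]
tool_rot: [-179.8, -0.1, -169.1]
force: [-15.1, 4.5, 40.6]
grip_width: 0.0437
```

Run:
```python
from h import *
c,o=wrist("pics/w8.png"); print(o["tool_pos"],o["tool_rot"],o["force"],o["wrist_torque"])
# light/dark edges: column profile of foot & base rails along row; compare expected pixels
y=np.radians(11); A=np.array([np.cos(y),np.sin(y)]); N=np.array([-np.sin(y),np.cos(y)]); B=np.array([.5394,-.1747])
for n,a,b,z in(("plate+",-.074,.035,.008),("plate-",-.074,-.035,.008),("endrail out",-.0715,0,.013),("endrail in",-.0655,0,.013),("foot+ floor",-.062,.026,.014),("foot- floor",-.062,-.026,.014),("foot+ 2mm up",-.062,.026,.0165),("foot-",-.062,-.026,.0165)):
    print(n,np.round(proj(c,[*(B+A*a+N*b),z]),1))
g=c["image"].max(2); 
for u in (285,340,355,300): print(u,[(v,int(g[v,u])) for v in range(110,170,1)])
```

```text
[ 0.5438283  -0.17540198  0.02331759] [-1.79821147e+02 -7.41692269e-02 -1.69061504e+02] [-15.13345779   4.49628382  40.64590162] [1.22511115 3.38556121 0.00780415]
plate+ [392.7 110.5]
plate- [256.1 110.8]
endrail out [324.4 116.1]
endrail in [324.4 128.3]
foot+ floor [375.8 135.5]
foot- floor [273.  135.7]
foot+ 2mm up [376.6 136. ]
foot- [272.3 136.1]
285 [(110, 97), (111, 120), (112, 130), (113, 134), (114, 139), (115, 140), (116, 141), (117, 137), (118, 125), (119, 125), (120, 125), (121, 123), (122, 126), (123, 129), (124, 141), (125, 139), (126, 139), (127, 140), (128, 142), (129, 137), (130, 137), (131, 141), (132, 138), (133, 138), (134, 141), (135, 141), (136, 142), (137, 140), (138, 137), (139, 125), (140, 146), (141, 170), (142, 173), (143, 173), (144, 170), (145, 168), (146, 171), (147, 171), (148, 169), (149, 171), (150, 170), (151, 169), (152, 170), (153, 171), (154, 171), (155, 171), (156, 172), (157, 170), (158, 169), (159, 171), (160, 171), (161, 171), (162, 170), (163, 170), (164, 170), (165, 171), (166, 173), (167, 171), (168, 157), (169, 124)]
340 [(110, 108), (11
[... 1454 characters left out ...]
22), (112, 130), (113, 131), (114, 132), (115, 125), (116, 125), (117, 141), (118, 144), (119, 143), (120, 143), (121, 142), (122, 144), (123, 143), (124, 139), (125, 141), (126, 132), (127, 110), (128, 116), (129, 138), (130, 140), (131, 138), (132, 138), (133, 138), (134, 139), (135, 136), (136, 137), (137, 136), (138, 135), (139, 126), (140, 142), (141, 172), (142, 172), (143, 171), (144, 172), (145, 172), (146, 171), (147, 169), (148, 173), (149, 171), (150, 170), (151, 169), (152, 169), (153, 170), (154, 172), (155, 169), (156, 171), (157, 171), (158, 170), (159, 170), (160, 171), (161, 171), (162, 172), (163, 170), (164, 171), (165, 171), (166, 172), (167, 170), (168, 156), (169, 121)]
```

Emit:
servo_tool([
  [0.4,[0,0,-0.3],[0,0,0]],
  [0.4,[0.2,0,-0.2],[0,0,0]],
  [0.4,[0.1,0,0],[0,0,0]],
  [0.4,[0,0,0],[0,0,0]],
  [0.4,[0,0,0],[0,0,0]],
])

```text
time_s: 19.65
tool_pos: [0.5404, -0.1761, 0.0271]
tool_rot: [-179.8, -0.1, -169.1]
force: [0.2, 0.1, -1.7]
grip_width: 0.0435
```

```bash
cat > chk.py <<'E'
from h import *
c,o=wrist(); print(o["tool_pos"],o["tool_rot"],o["force"])
g=cv2.GaussianBlur(c["image"].max(2),(3,3),0).astype(int)
y=np.radians(11); A=np.array([np.cos(y),np.sin(y)]); N=np.array([-np.sin(y),np.cos(y)]); B=np.array([.5394,-.1747])
zb=o["tool_pos"][2]-.014+.006
print("expect plate end v",proj(c,[*(B-A*.074),.008])[1],"foot end v",proj(c,[*(B-A*.062),zb])[1],"foot cols",[round(proj(c,[*(B-A*.060+N*s*.026),zb])[0],1) for s in(1,-1)],"plate cols",[round(proj(c,[*(B-A*.060+N*s*.035),.008])[0],1) for s in(1,-1)])
for u in(285,355): print(u,[(v,g[v+1,u]-g[v-1,u]) for v in range(100,160) if abs(g[v+1,u]-g[v-1,u])>12])
for v in(144,147): print(v,[(u,g[v,u+1]-g[v,u-1]) for u in list(range(235,300))+list(range(345,410)) if abs(g[v,u+1]-g[v,u-1])>9])
E
python3 chk.py
```

```text
[ 0.540419   -0.17613573  0.0271404 ] [-1.79817288e+02 -5.33319770e-02 -1.69054919e+02] [ 0.1682067   0.14634634 -1.69738754]
expect plate end v 117.32457825803026 foot end v 142.84097688002046 foot cols [np.float64(375.9), np.float64(273.3)] plate cols [np.float64(389.5), np.float64(259.5)]
285 [(116, np.int64(24)), (117, np.int64(29)), (118, np.int64(18)), (139, np.int64(16)), (140, np.int64(37)), (141, np.int64(27))]
355 [(115, np.int64(15)), (116, np.int64(26)), (117, np.int64(25)), (123, np.int64(13)), (132, np.int64(-16)), (139, np.int64(14)), (140, np.int64(24)), (141, np.int64(18))]
144 [(245, np.int64(-10)), (246, np.int64(-30)), (247, np.int64(-30)), (260, np.int64(25)), (261, np.int64(35)), (262, np.int64(26)), (263, np.int64(15)), (269, np.int64(12)), (270, np.int64(26)), (271, np.int64(21)), (387, np.int64(-12)), (388, np.int64(-20)), (389, np.int64(-29)), (390, np.int64(-30)), (391, np.int64(-18))]
147 [(245, np.int64(-19)), (246, np.int64(-33)), (247, np.int64(-29)), (248, np.int64(-13)), (260, np.int64(24)), (261, np.int64(33)), (262, np.int64(27)), (263, np.int64(18)), (270, np.int64(24)), (271, np.int64(25)), (272, np.int64(11)), (387, np.int64(-12)), (388, np.int64(-22)), (389, np.int64(-35)), (390, np.int64(-30)), (391, np.int64(-11))]
```

Emit:
servo_tool([
  [0.4,[-0.1,0.2,0],[0,0,0]],
  [0.4,[0,0,0],[0,0,0]],
  [0.4,[0,0,0],[0,0,0]],
])

```text
time_s: 19.95
tool_pos: [0.5398, -0.1735, 0.0252]
tool_rot: [-179.9, -0.2, -169.1]
force: [0.9, 0.3, -2.6]
grip_width: 0.044
```

```bash
python3 chk.py
```

```text
[ 0.53984817 -0.17353488  0.02518781] [-179.93148213   -0.19262515 -169.079283  ] [ 0.87504048  0.30107259 -2.58784603]
expect plate end v 117.69489007506468 foot end v 142.98195037882263 foot cols [np.float64(370.5), np.float64(268.0)] plate cols [np.float64(385.0), np.float64(253.8)]
285 [(116, np.int64(18)), (117, np.int64(32)), (118, np.int64(28)), (119, np.int64(15)), (123, np.int64(13)), (124, np.int64(20)), (139, np.int64(14)), (140, np.int64(34)), (141, np.int64(27))]
355 [(115, np.int64(13)), (116, np.int64(26)), (117, np.int64(26)), (118, np.int64(15)), (139, np.int64(15)), (140, np.int64(25)), (141, np.int64(17))]
144 [(244, np.int64(-14)), (245, np.int64(-15)), (248, np.int64(-18)), (249, np.int64(-20)), (250, np.int64(-10)), (254, np.int64(24)), (255, np.int64(40)), (256, np.int64(37)), (257, np.int64(22)), (258, np.int64(15)), (259, np.int64(21)), (260, np.int64(19)), (262, np.int64(-11)), (263, np.int64(-27)), (264, np.int64(-28)), (265, np.int64(-12)), (270, np.int64(22)), (271, np.int64(22)), (383, np.int64(-13)), (384, np.int64(-24)), (385, np.int64(-36)), (386, np.int64(-30)), (387, np.int64(-10))]
147 [(243, np.int64(-18)), (244, np.int64(-33)), (245, np.int64(-29)), (246, np.int64(-12)), (254, np.int64(17)), (255, np.int64(29)), (256, np.int64(29)), (257, np.int64(20)), (258, np.int64(10)), (270, np.int64(22)), (271, np.int64(25)), (272, np.int64(10)), (383, np.int64(-15)), (384, np.int64(-25)), (385, np.int64(-35)), (386, np.int64(-27))]
```

Emit:
servo_tool([
  [0.4,[-0.1,0,0.2],[0,0.1,0]],
  [0.4,[0,0,0.2],[0,0,0]],
  [0.4,[0,0,0.15],[0,0,0]],
])

```text
time_s: 20.25
tool_pos: [0.541, -0.1734, 0.0233]
tool_rot: [-179.9, -0.4, -169.1]
force: [-2.9, 0.4, 7.2]
grip_width: 0.0435
```

```bash
python3 chk.py
```

```text
[ 0.54097549 -0.17338726  0.02332235] [-179.87790858   -0.41844415 -169.0887348 ] [-2.88897613  0.40328063  7.18840368]
expect plate end v 115.67699434433122 foot end v 140.72107860841555 foot cols [np.float64(370.6), np.float64(268.1)] plate cols [np.float64(385.8), np.float64(253.3)]
285 [(114, np.int64(16)), (115, np.int64(31)), (116, np.int64(30)), (117, np.int64(16)), (121, np.int64(13)), (122, np.int64(20)), (130, np.int64(-13)), (131, np.int64(-17)), (133, np.int64(16)), (134, np.int64(15)), (139, np.int64(14)), (140, np.int64(36)), (141, np.int64(26))]
355 [(113, np.int64(14)), (114, np.int64(25)), (115, np.int64(26)), (116, np.int64(15)), (140, np.int64(20)), (141, np.int64(19))]
144 [(246, np.int64(-10)), (247, np.int64(-27)), (248, np.int64(-29)), (250, np.int64(13)), (251, np.int64(14)), (253, np.int64(12)), (254, np.int64(44)), (255, np.int64(61)), (256, np.int64(44)), (257, np.int64(22)), (261, np.int64(-14)), (262, np.int64(-40)), (263, np.int64(-48)), (264, np.int64(-27)), (269, np.int64(10)), (270, np.int64(23)), (271, np.int64(22)), (384, np.int64(-16)), (385, np.int64(-26)), (386, np.int64(-32)), (387, np.int64(-25))]
147 [(245, np.int64(-10)), (246, np.int64(-32)), (247, np.int64(-36)), (248, np.int64(-16)), (254, np.int64(27)), (255, np.int64(37)), (256, np.int64(27)), (257, np.int64(17)), (258, np.int64(13)), (262, np.int64(-11)), (263, np.int64(-10)), (270, np.int64(22)), (271, np.int64(24)), (272, np.int64(10)), (372, np.int64(12)), (374, np.int64(-10)), (383, np.int64(-10)), (384, np.int64(-18)), (385, np.int64(-29)), (386, np.int64(-31)), (387, np.int64(-19))]
```

Emit:
servo_tool([
  [0.4,[0,0,0],[0,0.3,0]],
  [0.6,[0,0,0],[0,0,0]],
  [0.65,[0,0,0],[0,0,0]],
  [0.65,[0,0,0],[0,0,0]],
  [0.65,[0,0,0],[0,0,0]],
])

```text
time_s: 20.72
tool_pos: [0.543, -0.1735, 0.0247]
tool_rot: [-179.8, -0.6, -169.1]
force: [0.1, -0.4, -0.4]
grip_width: 0.0553
```

```bash
python3 chk.py
```

```text
[ 0.54303523 -0.1734781   0.02472996] [-179.77306169   -0.55148749 -169.0566215 ] [ 0.11183319 -0.40713513 -0.37874325]
expect plate end v 111.6544820517356 foot end v 136.69726442380295 foot cols [np.float64(371.8), np.float64(269.0)] plate cols [np.float64(386.5), np.float64(254.7)]
285 [(110, np.int64(18)), (111, np.int64(34)), (112, np.int64(30)), (113, np.int64(15)), (117, np.int64(13)), (118, np.int64(16)), (129, np.int64(14)), (136, np.int64(13)), (137, np.int64(27)), (138, np.int64(20))]
355 [(110, np.int64(24)), (111, np.int64(27)), (112, np.int64(18)), (126, np.int64(-13)), (137, np.int64(21)), (138, np.int64(19))]
144 [(251, np.int64(-26)), (252, np.int64(-25)), (254, np.int64(20)), (255, np.int64(27)), (256, np.int64(38)), (257, np.int64(50)), (258, np.int64(44)), (259, np.int64(21)), (262, np.int64(-13)), (263, np.int64(-44)), (264, np.int64(-52)), (265, np.int64(-24)), (271, np.int64(18)), (272, np.int64(24)), (273, np.int64(15)), (373, np.int64(10)), (384, np.int64(-13)), (385, np.int64(-24)), (386, np.int64(-36)), (387, np.int64(-31)), (388, np.int64(-11))]
147 [(247, np.int64(-26)), (248, np.int64(-30)), (249, np.int64(-10)), (252, np.int64(-16)), (255, np.int64(16)), (256, np.int64(27)), (257, np.int64(28)), (258, np.int64(21)), (259, np.int64(14)), (264, np.int64(-10)), (271, np.int64(15)), (272, np.int64(23)), (273, np.int64(17)), (372, np.int64(17)), (374, np.int64(-11)), (375, np.int64(-12)), (384, np.int64(-12)), (385, np.int64(-23)), (386, np.int64(-36)), (387, np.int64(-31)), (388, np.int64(-10))]
```

Emit:
servo_tool([
  [0.65,[0,0,-0.5],[0,0,0]],
  [0.65,[0,0,-1.5],[0,0.5,0]],
  [0.65,[0,0,-3],[0,0,0]],
  [0.65,[0,0,-4],[0,0,0]],
  [0.65,[0,0,-4],[0,0,0]],
  [0.65,[0,0,-4],[0,0,0]],
  [0.65,[0,0,-3],[0,0,0]],
  [0.65,[-3,0,-1],[0,0,0]],
  [0.65,[-4,0,0],[0,0,0]],
  [0.65,[-3,0,0],[0,0,0]],
  [0.65,[0,0,0],[0,0,0]],
  [0.65,[0,0,0],[0,0,0]],
])

```text
time_s: 21.77
tool_pos: [0.6459, -0.1542, 0.2457]
tool_rot: [-179.8, -1.1, -169.4]
force: [1.0, -0.2, 0.3]
grip_width: 0.0568
```

Run:
```python
from h import *
c,o=wrist(); print(o["tool_pos"],o["tool_rot"],o["force"])
i=c["image"]
s=env.read_camera("scene"); b=np.clip(s["image"][110:200,230:345]*1.6,0,255).astype(np.uint8); d=np.clip(s["image"][195:345,320:475]*1.3,0,255).astype(np.uint8)
k=np.vstack([cv2.resize(b,(300,235),interpolation=cv2.INTER_CUBIC),cv2.resize(d,(300,290),interpolation=cv2.INTER_CUBIC)])
y=np.radians(11); A=np.array([np.cos(y),np.sin(y)]); N=np.array([-np.sin(y),np.cos(y)]); B=np.array([.5394,-.1747])
print("rack centre px",proj(c,[*B,.046]),"block top corners",[np.round(proj(c,[*(B+A*a*.048+N*n*.022),.046])).tolist() for a in(1,-1) for n in(1,-1)])
a=cv2.resize(i[0:260,140:480],(490,375)); a=cv2.copyMakeBorder(a,0,150,0,0,cv2.BORDER_CONSTANT)
cv2.imwrite("pics/fin.png",np.hstack([a,k]))
```

```text
[ 0.64591752 -0.1541952   0.2456734 ] [-179.76603638   -1.08904729 -169.35454606] [ 0.95371451 -0.22397214  0.28065468]
rack centre px (np.float64(321.89449086929284), np.float64(78.98398754697966)) block top corners [[343.0, 127.0], [301.0, 127.0], [344.0, 27.0], [299.0, 27.0]]
```

The picture limit is reached, so I'll check the seating numerically from edges along the rack's long and short axes.

Run:
```python
from h import *
c,o=wrist(); g=cv2.GaussianBlur(c["image"].max(2),(3,3),0).astype(int)
y=np.radians(11); A=np.array([np.cos(y),np.sin(y)]); N=np.array([-np.sin(y),np.cos(y)]); B=np.array([.5394,-.1747])
def prof(p0,d,lo,hi,z,th):
    t=np.arange(lo,hi,.0004); v=[]
    for k in t:
        u,w=proj(c,[*(p0+d*k),z]); v.append(cv2.getRectSubPix(c["image"].max(2).astype(np.float32),(1,1),(u,w))[0,0] if 0<=u<640 and 0<=w<400 else 0)
    v=cv2.GaussianBlur(np.array(v,np.float32)[:,None],(1,5),0)[:,0]; e=np.gradient(v)
    return [(round(t[i]*1000,1),round(float(e[i]))) for i in range(1,len(t)-1) if abs(e[i])>th and abs(e[i])>=abs(e[i-1]) and abs(e[i])>abs(e[i+1])]
for n in(-.016,.016): print("along",n,"-end",prof(B+N*n,A,-.08,-.05,.012,4),"+end",prof(B+N*n,A,.05,.08,.012,4))
for a in(-.055,.055): print("across",a,prof(B+A*a,N,-.04,-.02,.012,4),prof(B+A*a,N,.02,.04,.012,4))
```

```text
along -0.016 -end [(np.float64(-73.6), 10), (np.float64(-67.6), -12), (np.float64(-66.0), 12), (np.float64(-55.6), -5), (np.float64(-54.0), 5)] +end [(np.float64(50.8), 5), (np.float64(62.4), -6), (np.float64(66.0), 5), (np.float64(72.8), -8)]
along 0.016 -end [(np.float64(-73.2), 8), (np.float64(-67.6), -8), (np.float64(-65.6), 8), (np.float64(-63.2), 7), (np.float64(-52.8), 7)] +end [(np.float64(51.2), 8), (np.float64(62.8), -6), (np.float64(66.0), 4), (np.float64(70.8), -6), (np.float64(72.8), -7)]
across -0.055 [(np.float64(-33.2), 13)] [(np.float64(27.6), -5), (np.float64(34.4), -6)]
across 0.055 [(np.float64(-33.6), 11), (np.float64(-25.6), 6)] [(np.float64(26.8), -6), (np.float64(35.2), -9)]
```

```bash
python3 -c "
from h import *
print(env.get_obs()['time_s']); print(env.sign_off())"
```

```text
21.9167
the job is handed in; nothing more can be done
None
```

The rack is out from under the lip and standing between the rails of the empty magnet base. I handed the job in at about 22 s; no verdict was reported.

- **Finger:** I lifted it about 13 mm by its knob, with a wrist force of about 9 N, as the spring should give. I swung it about 89° to the mixer's +y side, away from the 50 ml tube, and let it down. A later scene picture showed it still aside.
- **Rack:** I drew it about 22 mm towards the post and carried it over. The first lowering stopped against something, with a 40 N wrist force; I judged it to be the far end rail. I backed off, re-centred from the wrist image and lowered again.
- **Seating:** After release and retreat, the edges measured in the wrist image put the rack's foot at about ±62.5 mm along and −25.6 to +26.8 mm across. That is centred to within about 1 mm, with gaps to both end rails.

**Checks that failed or disagreed**
- At touchdown the tool was about 1–2 mm higher than I had worked out from the grasp height. The wrist image shows the foot inside the rails, so I put this down to measuring error. The rack's height on the floor was not measured directly.
- I could not view the final picture, because the limit of 12 had been reached. The last check is therefore numbers only.
- I did not measure the tube, stir bar, bottle and other rack at the end. I saw no sign that they had been touched.

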